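Press two screw inserts home on the cross-slide press

TASK

The pine board on the press's sliding table has four steel screw inserts, two of which still stand proud. Slide the table, which has a black handle, to bring each proud insert centred under the ram in turn, so that the ram's nose bears wholly on the flange, and pull the red lever down to press it home until its flange lies on the wood. Use the press, not your fingers, on the inserts; leave the lever up again at the end and don't disturb the other things on the bench.

Things in the scene. Friction and masses are not known exactly. Their poses are not given: they have to be found in the camera images.
- press: Blue bench lever press, fixed on the bench: bed 150 x 280 mm, column at the back (x = +110 mm), head from 0.146 to 0.22 m up. Origin on the bench straight below the ram's axis; its x axis points to the column (away from the robot), y left, z up; it is turned a little in plan. Its table slides by hand both ways (about 3 N) and stays where it is left.
- slide_y (a joint): Left-right position of the sliding table along the press's y axis, m; 0 is the middle, range -0.06 to +0.06.
- table (a joint): Near-far position of the sliding table along the press's x axis, m; 0 is the middle, range -0.03 to +0.03 (+ is towards the column).
- handle_grip (a point): Middle of the upright black handle of the table, a cylinder of 23 mm diameter between z = 0.084 and 0.144 m, this point at z = 0.120. It moves with the table, 175 mm to the right (-y of the press) of the table's middle. Free all round to be gripped from above.
- board_top (a point): Centre of the upper face of the pine board (69 x 146 x 36 mm, long side along the press's y), clamped on the table; z = 0.1185; axes parallel to the press's. Insert centres (x, y) from here: proud insert_a (-17, +48) mm, insert_b (+17, -48) mm; those already home (+17, +48) and (-17, -48) mm.
- insert_a: Proud steel screw insert at the board's near left corner: flange of 20 mm diameter and 3 mm thick over a 13 mm shank. Origin at the centre of the flange's underside, which starts 5 to 7 mm above the wood and must come down on it. It takes about 40 N and cannot tip.
- insert_b: Proud steel screw insert at the board's far right corner, like insert_a.
- ram: Upright steel ram in the press's head. Origin at the centre of its flat nose (10 mm diameter), 18 mm above the wood when up. It moves down 16 mm for the lever's full stroke and is lifted by the lever's spring.
- lever (a joint): Angle of the press's lever, rad: 0 is up (at rest, held by a spring), 0.70 the end of its stroke. A flange is home at about 0.65, then the lever goes hard.
- lever_grip (a point): Middle of the red cross grip at the lever's end: a horizontal bar along the press's y, 22 mm diameter, 80 mm long, 150 mm from the hinge. About z = 0.26 with the lever up and 0.157 with it fully down; free above and in front. Pushing it down takes about 4 N, and 10 to 16 N while an insert goes in.
- lever_hinge (a point): Hinge of the lever, z = 0.208, 23.5 mm behind the ram's axis; it turns about the press's y axis. The grip lies towards the robot from here, 0.35 rad above level at lever 0 and 0.35 rad below level at lever 0.70.
- spare_block: Loose pine offcut 69 x 146 x 36 mm lying on the bench. Leave alone.
- screwdriver: Yellow-handled screwdriver, 233 mm long, lying on the bench. Leave alone.
- tape_rule: Yellow and black tape measure, 67 x 74 x 35 mm. Leave alone.
- screw_jar: Clear jar of screws with a red lid, 100 mm across and 124 mm tall. Leave alone.

How it is judged:
By the outcome, as a careful person would: the job done as asked, in the order asked, and still so for the second after the job is handed in, with the robot touching nothing.
It also fails if it takes over 67 s, if anything falls off the work surface, if the arm or the gripper's body presses on something with over 40 N, if the wrist force passes 120 N, or if a joint passes its speed limit or range.

ROBOT

A 6-joint arm with a two-finger parallel gripper is mounted at the origin on the work surface; the furniture and walls round the work are solid. World frame = base frame: x ahead of the robot, y to its left, z up, the work surface at z = 0. Lengths are in m, angles in rad, forces in N, time in s.
With the tool pointing down it reaches from about 0.25 to 0.775 m from the base axis. Payload 4 kg.
Tool frame: the origin (TCP) lies midway between the tips of the shut fingers; the grasp point (between the pads) lies 19 mm behind it; z points along the fingers, y is the direction in which the jaws open and shut (so a half turn about z gives the same grasp; the last joint's range is limited). The gripper opens to 94 mm and grips with 3 to 60 N. Pads are 16 mm wide; open, the fingers measure 119 mm over their backs; the gripper's body (75 mm by 177 mm) begins 78 mm behind the grasp point.
Start: joints at [1.222, 0.087, 1.371, -0, 1.684, -0.103], TCP at [0.134, 0.533, 0.206] pointing down, gripper open.
Joint ranges: [-3.1, 3.1], [-0.76, 2.03], [0.27, 2.55], [-1.08, 4.22], [0.17, 2.65], [-2.57, 2.57]. Speed limits (rad/s): [2.79, 2.79, 3.14, 3.14, 3.14, 3.14].

INTERFACE

Orientations are given as [roll, pitch, yaw] about the fixed x, y, z axes, in that order (R = Rz(yaw) Ry(pitch) Rx(roll)).
In Python, from bench import get_obs, snapshot, ticket gives the robot as it stands.
- The arm moves only by the shell command python3 -m creep 'ROWS' [OPENING]. ROWS is JSON, a list that holds one entry, the list of rows, each a list of 4 numbers: the shift along the tool's x, y, z in mm, then the turn about the tool's z in degrees. A call has 1 to 8 rows; each row shifts and turns the commanded pose from where the row before left it, along the tool's axes as they then stand; what a row does not reach is not made up. A row lasts 1/8 s, in which the tool goes at most 62.5 mm and 10.7 degrees, less where a joint would pass 70% of its speed; a pose out of reach is approached as far as the arm can. A call with a gripper value outside its range is refused whole. OPENING is the opening, from 0 (shut) to 1 (fully open), set as the call begins (- or left out, the last holds). The fingers move at their own pace and stop on an object; the grip force is fixed at half the most. Time passes only in rows, so rows that do not move let the fingers close. It gives the time, the measured TCP pose, the force and the opening at its end, in the units of the state.
- get_obs(): the state, without advancing time (a new reading comes with each control period).
- snapshot(name): name is "scene" or "side" or "wrist"; returns a dict with "color" (400x640x3 uint8, red, green, blue), "depth" (400x640 float32, m along the optical axis (not along the pixel's ray), 0 where there is no reading), "fx", "fy", "cx", "cy" (pixels), "extrinsics" (4x4, takes a point from world to camera coordinates). Camera axes: x right, y down, z forward; pixel columns grow to the right and rows downward; lengths in m; the calibration is good to about 2 mm. A picture is of the moment at which its call begins.
- ticket.close_job(): hands the job in, once; it reports no verdict.
The state is a dict: "time": time; "joint_positions": joint angles; "qvel": joint speeds; "joint_torque": joint torques, N m; "tool_pos": TCP position; "ee_rot": TCP orientation; "wrist_force": force on the tool from outside, world axes, zero at the start; "wrist_torque": the same for the moment, N m; "width": finger opening in m.
Only numpy, scipy, OpenCV 4.12 (cv2) and the standard library are available. Lean on these libraries where they do the work, as an engineer would, in place of code of your own. Each camera call takes 0.05 s, during which the arm holds its last target. There are 200 camera calls.

## Working session

There is one attempt and no reset: what is moved stays moved. The work goes in short steps, Python scripts to look and compute and a shell command to move; the robot and the scene stay as the last step left them, time stands still between calls to the robot, and variables do not carry over. Pictures are saved under pics/ and viewed, on a budget of 10 in all, crops included, one or two more only if the job needs it, and the job is handed in when it is done.

```bash
mkdir -p pics; cat > h.py <<'E'
import numpy as np, cv2
from bench import get_obs, snapshot, ticket
def save(n,f):
    s=snapshot(n); cv2.imwrite(f'pics/{f}.png',s['color'][:,:,::-1]); np.savez(f'pics/{f}.npz',**s); return s
def world(s,u,v,d=None):
    if d is None: d=float(s['depth'][int(round(v)),int(round(u))])
    p=np.array([(u-s['cx'])/s['fx']*d,(v-s['cy'])/s['fy']*d,d,1])
    return (np.linalg.inv(s['extrinsics'])@p)[:3]
def onplane(s,u,v,z):
    T=np.linalg.inv(s['extrinsics']); r=T[:3,:3]@np.array([(u-s['cx'])/s['fx'],(v-s['cy'])/s['fy'],1]); o=T[:3,3]
    return o+r*(z-o[2])/r[2]
E
python3 - <<'E'
from h import *
for n in('scene','side','wrist'):
    s=save(n,n+'0'); print(n,s['fx'],np.round(np.linalg.inv(s['extrinsics']),3).tolist())
o=get_obs(); print({k:np.round(v,3).tolist() for k,v in o.items()})
a=cv2.imread('pics/scene0.png');b=cv2.imread('pics/side0.png')
cv2.imwrite('pics/both.png',cv2.resize(np.vstack([a,b]),(480,600)))
E
```

```text
scene 414.27422491971487 [[0.431, 0.6, -0.674, 1.184], [0.902, -0.284, 0.324, -0.429], [0.004, -0.748, -0.664, 0.875], [0.0, 0.0, 0.0, 1.0]]
side 514.6098314554404 [[0.021, 0.518, -0.855, 1.586], [1.0, -0.013, 0.017, -0.137], [-0.002, -0.856, -0.518, 0.849], [0.0, 0.0, 0.0, 1.0]]
wrist 275.9142913971481 [[0.243, 0.933, 0.264, 0.056], [0.97, -0.233, -0.068, 0.553], [-0.002, 0.273, -0.962, 0.384], [0.0, 0.0, 0.0, 1.0]]
{'time': 0.15, 'joint_positions': [1.222, 0.088, 1.372, -0.0, 1.684, -0.103], 'qvel': [0.001, -0.002, -0.005, -0.0, 0.001, 0.001], 'joint_torque': [0.001, -34.064, -30.279, 0.072, 0.031, -0.0], 'tool_pos': [0.134, 0.533, 0.205], 'ee_rot': [-3.14, -0.0, 2.896], 'wrist_force': [-0.051, 0.239, 0.146], 'wrist_torque': [0.02, -0.005, 0.001], 'width': 0.094}
```

View pics/scene0.png

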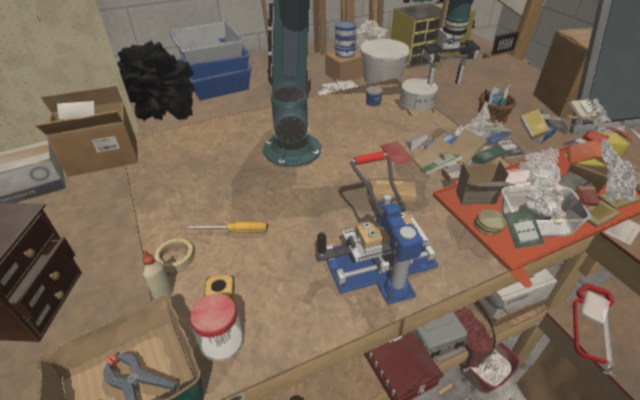

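View pics/side0.png

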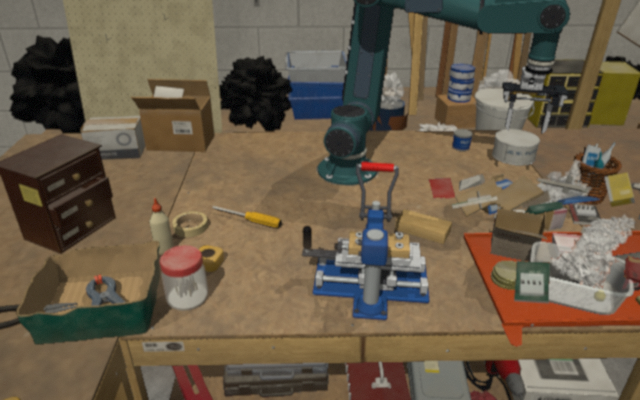

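The scene view shows the press around (390,245), its handle at about (321,246) and the lever grip at (370,158). In the side view the handle is at (307,240), the grip at (377,167) and the board around (378,245). I'll enlarge both.

```bash
python3 - <<'E'
import cv2
a=cv2.imread('pics/scene0.png')[145:305,310:445];b=cv2.imread('pics/side0.png')[155:320,295:435]
cv2.imwrite('pics/c1.png',cv2.resize(b,None,fx=3.6*1.5//1,fy=5.0*0.72,interpolation=2) if 0 else cv2.resize(b,None,fx=3.6,fy=3.6,interpolation=2))
cv2.imwrite('pics/c2.png',cv2.resize(a,None,fx=3.6,fy=3.6,interpolation=2))
x=cv2.imread('pics/c1.png');y=cv2.imread('pics/c2.png');h=min(x.shape[0],y.shape[0])
import numpy as np
z=np.hstack([x[:h,:],y[:h,:]])[:, :];print(x.shape,y.shape)
z=cv2.resize(z,(int(z.shape[1]*.8),int(z.shape[0]*.8)),interpolation=3);print(z.shape)
cv2.imwrite('pics/c.png',z)
E
```

```text
(594, 504, 3) (576, 486, 3)
(460, 792, 3)
```

View pics/c.png

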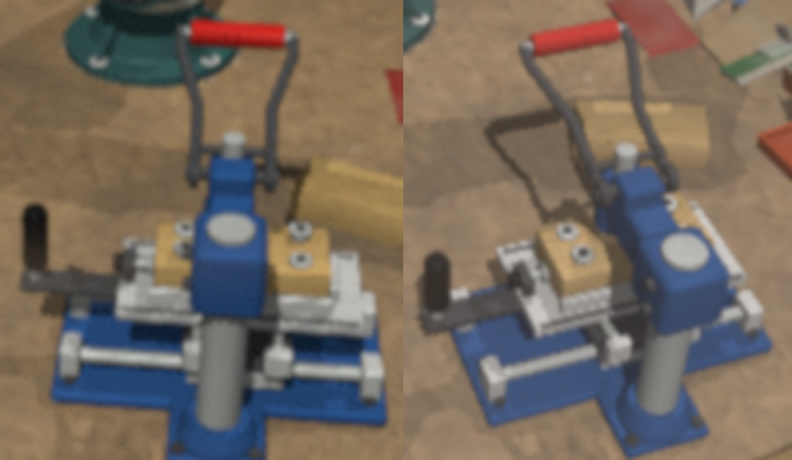

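```bash
cat >> h.py <<'E'
def cloud(s):
    v,u=np.indices(s['depth'].shape); d=s['depth']
    P=np.stack([(u-s['cx'])/s['fx']*d,(v-s['cy'])/s['fy']*d,d,np.ones_like(d)],-1)
    return (P@np.linalg.inv(s['extrinsics']).T)[...,:3]
E
python3 - <<'E'
from h import *
for n in('scene','side'):
    s=dict(np.load(f'pics/{n}0.npz')); W=cloud(s); h=cv2.cvtColor(s['color'],cv2.COLOR_RGB2HSV).astype(int); H,S,V=h[...,0],h[...,1],h[...,2]
    print(n)
    box=(abs(W[...,0]-.55)<.3)&(abs(W[...,1]+.05)<.3)
    red=((H<8)|(H>172))&(S>150)&(W[...,2]>.2)&box
    P=W[red];c=P.mean(0);e=np.linalg.svd(P-c)[2][0]; t=(P-c)@e
    print('red',len(P),c.round(4),'dir',e.round(3),'len',np.ptp(t).round(3), 'med',np.median(P,0).round(4))
    blk=(V<60)&(W[...,2]>.085)&(W[...,2]<.16)&(W[...,1]<-.1)&box
    P=W[blk]; print('handle',len(P),P.mean(0).round(4) if len(P) else '',P.min(0).round(3) ,P.max(0).round(3))
    bl=(H>100)&(H<125)&(S>120)&box
    for lo,hi in((.14,.27),(.0,.05)):
        P=W[bl&(W[...,2]>lo)&(W[...,2]<hi)]
        if len(P): print('blue',lo,len(P),P.mean(0).round(3),P.min(0).round(3),P.max(0).round(3), cv2.minAreaRect((P[:,:2]*1000).astype(np.float32)))
    wd=(H>8)&(H<28)&(S>60)&(W[...,2]>.11)&(W[...,2]<.126)&box
    P=W[wd]; print('wood',len(P),P.mean(0).round(4),cv2.minAreaRect((P[:,:2]*1000).astype(np.float32)))
    # picked points
    pts={'side':{'colTop':(231,229,.22),'ramTop':(233,138,.24),'insL1':(184,228,.125),'insR_far':(299,231,.125),'insR_near':(301,254,.125),'handTop':(36,207,.144),'gripL':(190,34,.26),'gripR':(290,40,.26),'bedL':(55,397,.02),'bedR':(384,420,.02)},
     'scene':{'colTop':(685,250,.22),'ramTop':(626,150,.24),'ins1':(568,230,.125),'ins2':(583,253,.125),'handTop':(437,258,.144),'gripL':(532,46,.26),'gripR':(620,30,.26)}}[n]
    for k,(x,y,z) in pts.items():
        u,v=(295+x/2.88,155+y/2.88) if n=='side' else (310+(x-403)/2.88,145+y/2.88)
        print(k,np.round([u,v],1),world(s,u,v).round(4),'plane',onplane(s,u,v,z).round(4))
E
```

```text
scene
red 205 [0.4749 0.0312 0.2646] dir [ 0.121  0.993 -0.011] len 0.078 med [0.4754 0.0311 0.2654]
handle 108 [ 0.5656 -0.1453  0.1178] [ 0.558 -0.152  0.088] [ 0.57  -0.137  0.144]
blue 0.14 316 [0.667 0.003 0.211] [ 0.606 -0.023  0.2  ] [0.725 0.027 0.222] ((663.924560546875, 4.190160751342773), (44.38691711425781, 118.86552429199219), 84.2999267578125)
blue 0.0 322 [ 0.665 -0.009  0.018] [ 0.547 -0.124  0.007] [0.727 0.14  0.037] ((660.09326171875, -10.373580932617188), (276.8504638671875, 120.63275909423828), 62.40133285522461)
wood 481 [0.5806 0.001  0.1167] ((573.447509765625, -24.481979370117188), (257.3357849121094, 70.05083465576172), 82.3925552368164)
colTop [407.9 231.8] [0.696  0.0041 0.2185] plane [0.6971 0.0031 0.22  ]
ramTop [387.4 197.1] [0.5877 0.0177 0.228 ] plane [0.5988 0.0094 0.24  ]
ins1 [367.3 224.9] [ 0.5601 -0.0127  0.1229] plane [ 0.5619 -0.0138  0.125 ]
ins2 [372.5 232.8] [ 0.5952 -0.0184  0.1295] plane [ 0.5917 -0.016   0.125 ]
handTop [321.8 234.6] [ 0.558  -0.1394  0.1424] plane [ 0.5593 -0.14    0.144 ]
gripL [354.8 161. ] [ 0.4685 -0.0069  0.2614] pl
[... 824 characters left out ...]
 [0.7019 0.0044 0.22  ]
ramTop [375.9 202.9] [0.5867 0.0193 0.2266] plane [0.6081 0.016  0.24  ]
insL1 [358.9 234.2] [ 0.559  -0.0128  0.1201] plane [ 0.5659 -0.0137  0.125 ]
insR_far [398.8 235.2] [0.5762 0.0817 0.1276] plane [0.5726 0.0825 0.125 ]
insR_near [399.5 243.2] [0.5971 0.0807 0.1192] plane [0.605 0.079 0.125]
handTop [307.5 226.9] [ 0.5553 -0.1382  0.1413] plane [ 0.5593 -0.1382  0.144 ]
gripL [361.  166.8] [ 0.4726 -0.0055  0.2603] plane [ 0.4721 -0.0054  0.26  ]
gripR [395.7 168.9] [0.4799 0.0788 0.2573] plane [0.485  0.0778 0.26  ]
bedL [314.1 292.8] [ 0.6411 -0.1243  0.0067] plane [ 0.656  -0.1245  0.02  ]
bedR [428.3 300.8] [0.6775 0.1453 0.0086] plane [0.6898 0.1415 0.02  ]
```

The measurements agree with each other: press yaw is about -7.5°, the ram axis is at about (0.590, 0.018) and the handle at about (0.559, -0.139). The board centre is about (0.582, 0.033), so table is about -0.010 and slide_y about +0.015. I'll go over the handle.

```bash
cat >> h.py <<'E'
from scipy.spatial.transform import Rotation as Ro
PSI=np.radians(-7.5); PX=np.array([np.cos(PSI),np.sin(PSI),0]); PY=np.array([-np.sin(PSI),np.cos(PSI),0]); RAM=np.array([.590,.018,0])
def to(p,yang=None):
    """tool-frame mm to reach world p; turn (deg about tool z) to bring tool y to world angle yang"""
    o=get_obs(); R=Ro.from_euler('xyz',o['ee_rot']).as_matrix()
    a=np.degrees(np.arctan2(R[1,1],R[0,1])); t=None if yang is None else round((a-yang+90)%180-90,2)
    print('t',round(o['time'],2),'tcp',np.round(o['tool_pos'],4),'mm',(R.T@(np.array(p)-o['tool_pos'])*1000).round(1),'turn',t,'F',np.round(o['wrist_force'],1),'w',round(float(o['width']),4),'q',np.round(o['joint_positions'],2))
E
python3 -m creep '[[[0,0,-50,0],[0,0,-50,0],[0,0,-50,0],[-44,-42,0,0],[-44,-42,0,0],[-44,-42,0,0],[-44,-42,0,0],[-44,-42,0,0]]]' 1
python3 -m creep '[[[-44,-42,0,0],[-44,-42,0,0],[-44,-42,0,0],[-44,-42,0,0],[-44,-42,0,0],[-44,-42,0,0],[-44,-42,0,0],[-44,-42,0,0]]]'
python3 -m creep '[[[0,0,0,10.4],[0,0,0,10.4],[0,0,0,10.4],[0,0,0,10.4],[0,0,0,10.4],[0,0,0,10.4],[0,0,0,10.4],[0,0,0,10.4]]]'
python3 -c "
from h import *
to([.559,-.139,.105],-7.5)"
```

```text
time: 1.15
tool_pos: [0.2966, 0.2745, 0.3552]
ee_rot: [3.142, 0.0, 2.896]
wrist_force: [0.8, 0.0, 0.4]
width: 0.0942
time: 2.15
tool_pos: [0.5565, -0.1371, 0.3551]
ee_rot: [3.141, -0.0, 2.896]
wrist_force: [0.6, 0.1, 0.3]
width: 0.0941
time: 3.15
tool_pos: [0.5557, -0.1353, 0.3549]
ee_rot: [-3.141, -0.0, 1.438]
wrist_force: [0.4, -0.5, -0.4]
width: 0.0939
t 3.15 tcp [ 0.5557 -0.1353  0.3549] mm [ -3.4   4.  249.9] turn -0.12 F [ 0.4 -0.5 -0.4] w 0.0939 q [-0.34  0.16  1.    0.    1.99 -0.2 ]
```

```bash

python3 -m creep '[[[-3.4,4,40,0],[0,0,50,0],[0,0,0,0]]]'
python3 - <<'E'
from h import *
s=save('wrist','w1'); print(np.round(np.linalg.inv(s['extrinsics']),3).tolist()); to([.559,-.139,.105],-7.5)
E
```

```text
time: 3.52
tool_pos: [0.5561, -0.1381, 0.2582]
ee_rot: [-3.127, -0.003, 1.444]
wrist_force: [0.2, 0.3, 1.6]
width: 0.094
[[0.992, -0.117, -0.049, 0.569], [-0.126, -0.955, -0.267, -0.06], [-0.015, 0.271, -0.962, 0.438], [0.0, 0.0, 0.0, 1.0]]
t 3.58 tcp [ 0.5581 -0.1388  0.263 ] mm [ -0.3   1.8 158. ] turn 0.21 F [0.1 0.5 0.4] w 0.0938 q [-0.34  0.14  1.19  0.    1.81 -0.22]
```

View pics/w1.png

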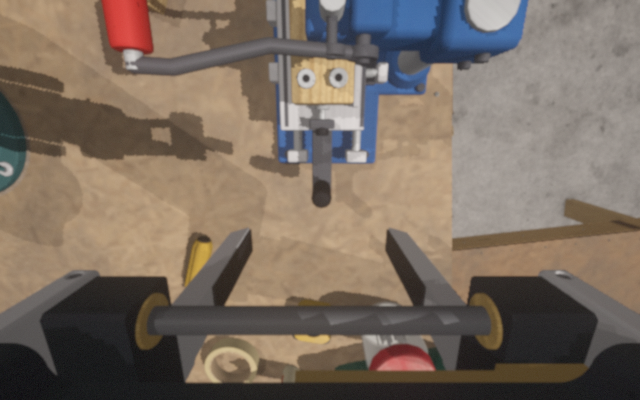

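The wrist view shows the handle at about (321,195), midway between the fingers, and the two right-hand inserts at (306,78) and (339,77). I'll check these against the earlier numbers, then descend.

```bash

python3 - <<'E'
from h import *
s=dict(np.load('pics/w1.npz'))
for n,u,v,z in(('hand',321,198,.144),('home',306,78,.1215),('b',339,77,.1275)): print(n,world(s,u,v).round(4),onplane(s,u,v,z).round(4))
E
python3 -m creep '[[[-0.5,1.5,40,0],[0,0,40,0],[0,0,40,0],[0,0,30,0],[0,0,8,0],[0,0,0,0]]]'
python3 -m creep '[[[0,0,0,0],[0,0,0,0],[0,0,0,0],[0,0,0,0]]]' 0
python3 -c "
from h import *
to([.559,-.139,.105],-7.5)"
```

```text
hand [ 0.557  -0.1387  0.1445] [ 0.5569 -0.1388  0.144 ]
home [ 0.5566 -0.0123  0.1229] [ 0.5566 -0.0121  0.1215]
b [ 0.5909 -0.0165  0.1279] [ 0.5909 -0.0164  0.1275]
time: 4.32
tool_pos: [0.5625, -0.1404, 0.1101]
ee_rot: [3.138, 0.001, 1.444]
wrist_force: [-0.5, -0.1, 0.2]
width: 0.0943
time: 4.82
tool_pos: [0.5608, -0.1399, 0.1077]
ee_rot: [3.141, -0.0, 1.444]
wrist_force: [-0.2, -0.7, -0.4]
width: 0.0573
t 4.83 tcp [ 0.5608 -0.1399  0.1077] mm [ 0.6 -1.9  2.7] turn 0.21 F [-0.2 -0.7 -0.4] w 0.0573 q [-0.34  0.19  1.45  0.    1.5  -0.22]
```

```bash

python3 -m creep '[[[0,-3,2,0],[0,0,0,0],[0,0,0,0],[0,0,0,0],[0,0,0,0],[0,0,0,0]]]' 0
python3 - <<'E'
from h import *
o=get_obs(); p=o['tool_pos']; rel=p-RAM; print('table,slide est',rel@PX, rel@PY+.175)
c=p+.175*PY
print('a target'); to(RAM+.017*PX+(-.048-.175)*PY+np.array([0,0,p[2]]),-7.5)
E
```

```text
time: 5.58
tool_pos: [0.5574, -0.1394, 0.1054]
ee_rot: [-3.141, -0.0, 1.444]
wrist_force: [-1.5, 0.6, 0.8]
width: 0.0221
table,slide est -0.011765599719546696 0.0146837086228582
a target
t 5.58 tcp [ 0.5574 -0.1394  0.1054] mm [-62.8  28.5  -0. ] turn 0.22 F [-1.5  0.6  0.8] w 0.0221 q [-0.34  0.18  1.46 -0.    1.5  -0.22]
```

```bash

python3 -m creep '[[[-4,2,0,0],[-9,4,0,0],[-10,4.5,0,0],[-10,4.5,0,0],[-10,4.5,0,0],[-9,4,0,0],[-7,3,0,0],[-3.8,2,0,0]]]'
python3 -m creep '[[[0,0,0,0],[0,0,0,0]]]'
python3 - <<'E'
from h import *
s=save('wrist','w2'); t=save('scene','s2'); u=save('side','d2')
a=t['color'][145:305,310:445];b=u['color'][155:320,295:435]
r=lambda i,h:cv2.resize(i,(int(i.shape[1]*h/i.shape[0]),h),interpolation=cv2.INTER_CUBIC)
cv2.imwrite('pics/m2.png',np.hstack([r(b,440),r(a,440)])[:,:,::-1])
to(RAM+.017*PX+(-.048-.175)*PY+np.array([0,0,.1054]),-7.5)
E
```

```text
time: 6.58
tool_pos: [0.5781, -0.206, 0.1053]
ee_rot: [-3.141, -0.0, 1.443]
wrist_force: [-2.5, 3.5, 1.1]
width: 0.0222
time: 6.82
tool_pos: [0.5783, -0.2065, 0.1054]
ee_rot: [3.141, 0.002, 1.443]
wrist_force: [-1.5, -2.1, -1.0]
width: 0.0221
t 6.97 tcp [ 0.5783 -0.2065  0.1054] mm [ 1.1 -0.7  0. ] turn 0.2 F [ 0.1 -2.8 -1.5] w 0.0223 q [-0.43  0.27  1.36 -0.    1.51 -0.31]
```

View pics/w2.png

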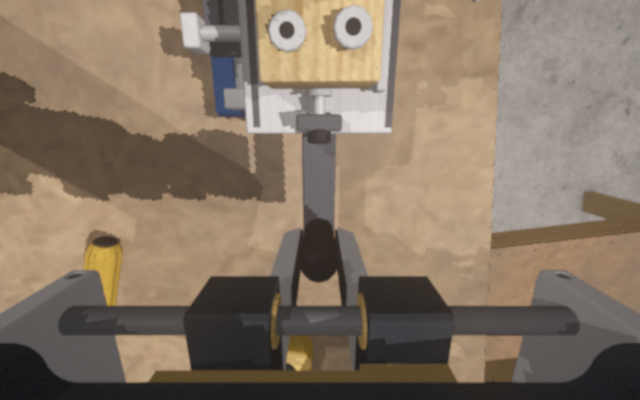

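View pics/m2.png

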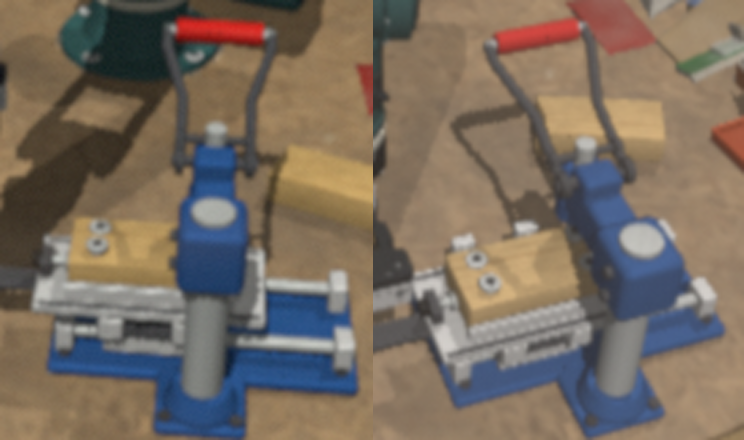

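Table and board moved as commanded, and insert_a is now hidden under the head. Both axes have known end stops, so I'll touch each one to pin the joint zeros.

```bash

python3 -m creep '[[[0,4.5,0,0],[0,4.5,0,0],[0,0,0,0]]]' | egrep 'pos|force'
python3 -m creep '[[[0,1.5,0,0],[0,0,0,0]]]'| egrep 'pos|force'
python3 -m creep '[[[0,1.5,0,0],[0,0,0,0]]]'| egrep 'pos|force'
python3 -m creep '[[[0,1.5,0,0],[0,0,0,0]]]'| egrep 'pos|force'
```

```text
tool_pos: [0.5855, -0.2068, 0.1054]
wrist_force: [-8.1, -1.9, 2.0]
tool_pos: [0.5856, -0.2067, 0.1053]
wrist_force: [-11.3, -2.0, 3.3]
tool_pos: [0.5856, -0.2068, 0.1053]
wrist_force: [-15.6, -1.0, 4.5]
tool_pos: [0.5856, -0.2067, 0.1052]
wrist_force: [-19.9, 0.3, 7.3]
```

The near-far stop (+0.030) came at TCP (0.5856, -0.2067), about 5 mm sooner than my image estimate. I'll back off 13 mm, then find the left-right stop.

```bash

python3 -m creep '[[[0,-6,0,0],[0,-6,0,0],[0,-5,0,0],[0,-2.1,0,0],[0,0,0,0],[0,0,0,0]]]' | egrep 'pos|force'
python3 -m creep '[[[-4,0,0,0],[-4,0,0,0],[-2,0,0,0],[0,0,0,0]]]' | egrep 'pos|force'
python3 -m creep '[[[-2,0,0,0],[0,0,0,0]]]'| egrep 'pos|force'
python3 -m creep '[[[-2,0,0,0],[0,0,0,0]]]'| egrep 'pos|force'
python3 -m creep '[[[-1,0,0,0],[0,0,0,0]]]'| egrep 'pos|force|width'
```

```text
tool_pos: [0.5726, -0.2047, 0.1055]
wrist_force: [2.0, -3.3, -2.6]
tool_pos: [0.5713, -0.2145, 0.1054]
wrist_force: [2.7, 1.5, -1.5]
tool_pos: [0.5712, -0.2155, 0.1054]
wrist_force: [2.8, 5.1, -2.1]
tool_pos: [0.5712, -0.2155, 0.1053]
wrist_force: [2.6, 8.5, -1.6]
tool_pos: [0.5712, -0.2155, 0.1053]
wrist_force: [3.0, 11.4, -0.7]
width: 0.0221
```

```bash

python3 -m creep '[[[4,0,0,0],[5,0,0,0],[5,0,0,0],[2,0,0,0],[0,0,0,0],[0,0,0,0]]]' | egrep 'pos|force'
python3 -c "
from h import *
p=np.array([.5712,-.2155,.1054])
to(p+.012*PY+.0001*PX)"
```

```text
tool_pos: [0.5727, -0.2038, 0.1054]
wrist_force: [2.4, -1.9, -2.8]
t 10.85 tcp [ 0.5727 -0.2038  0.1054] mm [0.2 0.1 0. ] turn None F [ 2.4 -1.9 -2.8] w 0.0226 q [-0.44  0.25  1.38  0.    1.51 -0.31]
```

Insert_a should now be centred. I'll release the handle, rise, and go over the lever, closing on the way, with a wrist picture there to check the ram position.

```bash

python3 -m creep '[[[0,0,0,0],[0,0,0,0],[0,0,0,0],[0,0,-20,0],[0,0,-50,0],[0,0,-60,0],[0,0,-60,0],[0,0,-55,0]]]' 1 | egrep 'pos|force'
python3 -m creep '[[[45,-27,0,0],[45,-27,0,0],[45,-27,0,0],[45,-27,0,0],[42,-27,0,0],[0,0,0,0],[0,0,0,0]]]' 0 | egrep 'pos|force|width'
python3 - <<'E'
from h import *
s=save('wrist','w3')
h=cv2.resize(s['color'],None,fx=1.25,fy=1.25,interpolation=cv2.INTER_CUBIC); cv2.imwrite('pics/w3b.png',h[:,:,::-1])
to([.467,.0345,.29],-7.5)
E
```

```text
tool_pos: [0.5723, -0.2034, 0.3533]
wrist_force: [1.0, 0.8, 0.5]
tool_pos: [0.467, 0.0333, 0.3506]
wrist_force: [-0.0, 0.2, -0.2]
width: 0.0276
t 12.78 tcp [0.4672 0.0329 0.3503] mm [ 1.6 -0.4 60.3] turn 0.16 F [ 0.2  0.2 -0.8] w 0.0232 q [-0.05 -0.08  1.25 -0.    1.97  0.08]
```

View pics/w3b.png

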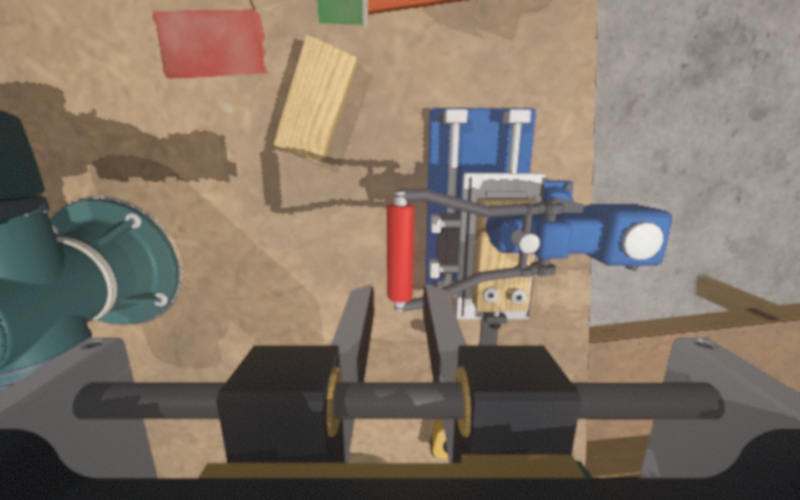

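The bar is at about (400,252) between the fingers, the ram top at (529,243), the column top at (643,241), and the right-hand inserts at (490,296) and (519,296), all in pixels of the 1.25x picture.

```bash

python3 - <<'E'
from h import *
s=dict(np.load('pics/w3.npz'))
P={}
for n,u,v,z in(('bar',400,252,.271),('ram',529,243,.228),('col',643,241,.22),('home',490,296,.1215),('b',519,296,.1275)):
    P[n]=onplane(s,u/1.25,v/1.25,z); print(n,world(s,u/1.25,v/1.25).round(4),P[n].round(4))
print('a',(P['home']+.096*PY).round(4),'a from b',(P['b']+.096*PY-.034*PX).round(4))
print('ram from col',P['col']-.11*PX,'from bar',P['bar']+.1174*PX)
to([.467,.0345,.29],-7.5)
E
```

```text
bar [0.4689 0.0378 0.2705] [0.4689 0.038  0.271 ]
ram [0.584  0.0198 0.2295] [0.5845 0.0193 0.228 ]
col [0.6931 0.0051 0.2189] [0.6923 0.0055 0.22  ]
home [ 0.5713 -0.0779  0.1213] [ 0.5713 -0.0778  0.1215]
b [ 0.6059 -0.0793  0.1283] [ 0.6062 -0.0796  0.1275]
a [0.5838 0.0174 0.1215] a from b [0.585  0.02   0.1275]
ram from col [0.58325597 0.01982666 0.22      ] from bar [0.58530908 0.02268189 0.271     ]
t 12.78 tcp [0.4672 0.0329 0.3503] mm [ 1.6 -0.4 60.3] turn 0.16 F [ 0.2  0.2 -0.8] w 0.0232 q [-0.05 -0.08  1.25 -0.    1.97  0.08]
```

In the wrist frame the ram (0.5845, 0.0195) and insert_a (about 0.585, 0.019) agree with the stop-based zero. I'll press the lever now.

```bash

python3 -m creep '[[[2,0,40,0],[0,0,30,0],[0,0,5,0],[0,-2,8,0],[0,-2,10,0],[0,-1,10,0],[0,-1,10,0],[0,0,0,0]]]' 0
python3 -m creep '[[[0,0,10,0],[0,1,10,0],[0,1,8,0],[0,1,5,0],[0,0,0,0]]]'
```

```text
time: 13.78
tool_pos: [0.4608, 0.0365, 0.2366]
ee_rot: [-3.14, -0.0, 1.444]
wrist_force: [-3.4, 0.7, 3.7]
width: 0.0004
time: 14.4
tool_pos: [0.4632, 0.0364, 0.2047]
ee_rot: [-3.139, -0.001, 1.444]
wrist_force: [-5.8, 0.4, 8.8]
width: 0.0005
```

```bash

python3 -m creep '[[[0,1,6,0],[0,1,6,0],[0,1,6,0],[0,0,0,0]]]'| egrep 'pos|force'
python3 -m creep '[[[0,1,4,0],[0,1,4,0],[0,0,0,0]]]'| egrep 'pos|force'
python3 -m creep '[[[0,0,3,0],[0,0,0,0]]]'| egrep 'pos|force'
```

```text
tool_pos: [0.4674, 0.0359, 0.1873]
wrist_force: [-4.6, 0.3, 9.8]
tool_pos: [0.4696, 0.0356, 0.1795]
wrist_force: [-4.0, 0.2, 10.1]
tool_pos: [0.4702, 0.0356, 0.177]
wrist_force: [-3.1, 0.3, 9.1]
```

```bash

python3 -m creep '[[[0,0,2,0],[0,0,0,0]]]'| egrep 'pos|force'
python3 -m creep '[[[0,0,2,0],[0,0,0,0]]]'| egrep 'pos|force'
python3 -m creep '[[[0,0,2,0],[0,0,0,0]]]'| egrep 'pos|force'
```

```text
tool_pos: [0.4706, 0.0355, 0.1753]
wrist_force: [-3.2, 0.8, 10.2]
tool_pos: [0.471, 0.0354, 0.1735]
wrist_force: [-1.6, 0.6, 10.8]
tool_pos: [0.4714, 0.0354, 0.1717]
wrist_force: [-1.1, 0.5, 10.9]
```

```bash

python3 -m creep '[[[0,0,2,0],[0,0,0,0]]]'| egrep 'pos|force'
python3 -m creep '[[[0,0,2,0],[0,0,0,0]]]'| egrep 'pos|force'
python3 -m creep '[[[0,0,2,0],[0,0,0,0]]]'| egrep 'pos|force'
```

```text
tool_pos: [0.4719, 0.0353, 0.17]
wrist_force: [-1.1, 1.1, 11.6]
tool_pos: [0.4723, 0.0353, 0.1683]
wrist_force: [-1.4, 0.2, 11.6]
tool_pos: [0.4726, 0.0352, 0.1672]
wrist_force: [-1.1, 0.0, 14.7]
```

```bash

python3 -m creep '[[[0,0,3,0],[0,0,0,0]]]'| egrep 'pos|force'
python3 -m creep '[[[0,0,3,0],[0,0,0,0]]]'| egrep 'pos|force'
```

```text
tool_pos: [0.4728, 0.0352, 0.1667]
wrist_force: [-3.4, -0.3, 22.6]
tool_pos: [0.473, 0.0352, 0.1662]
wrist_force: [-7.5, 0.7, 31.1]
```

The lever has gone hard (31 N, no further travel), so I'll follow it up and look.

```bash

python3 -m creep '[[[0,-2,-15,0],[0,-3,-15,0],[0,-3,-15,0],[0,0,-15,0],[0,2,-15,0],[0,2,-20,0],[0,0,-30,0],[0,0,-40,0]]]'| egrep 'pos|force'
python3 -m creep '[[[-44,27,-22,0],[-44,27,0,0],[-44,27,0,0],[-44,27,0,0],[-44,27,0,0],[0,0,0,0]]]' 1| egrep 'pos|force|width'
python3 - <<'E'
from h import *
t=save('scene','s3'); u=save('side','d3')
a=t['color'][145:305,310:445];b=u['color'][155:320,295:435]
r=lambda i,h:cv2.resize(i,(int(i.shape[1]*h/i.shape[0]),h),interpolation=cv2.INTER_CUBIC)
to([.5727,-.2038,.1054],-7.5)
W=cloud(t); h=cv2.cvtColor(t['color'],cv2.COLOR_RGB2HSV).astype(int)
m=((h[...,0]<8)|(h[...,0]>172))&(h[...,1]>150)&(W[...,2]>.15)&(abs(W[...,0]-.5)<.1)&(abs(W[...,1])<.1); print('red',W[m].mean(0))
E
```

```text
tool_pos: [0.4638, 0.036, 0.3211]
wrist_force: [0.7, -0.4, -0.7]
tool_pos: [0.5711, -0.2023, 0.3398]
wrist_force: [-0.5, 0.5, -0.0]
width: 0.0573
t 19.38 tcp [ 0.5707 -0.1993  0.3426] mm [ -4.7   3.7 237.2] turn 0.19 F [-0.3  0.5  0.4] w 0.0651 q [-0.43  0.23  0.93  0.    1.98 -0.3 ]
red [0.47478829 0.03095965 0.26459158]
```

```bash

python3 -m creep '[[[-4.5,3.5,10,0],[0,0,45,0],[0,0,55,0],[0,0,55,0],[0,0,45,0],[0,0,20,0],[0,0,7,0],[0,0,0,0]]]' 1| egrep 'pos|force|width'
python3 -m creep '[[[0,0,0,0],[0,0,0,0],[0,0,0,0],[0,0,0,0],[0,0,0,0],[0,0,0,0],[0,0,0,0]]]' 0| egrep 'pos|force|width'
python3 -c "
from h import *
to([.5727,-.2038,.1054])
p=np.array([.5712,-.2155,.1054])
to(p+.108*PY-.0339*PX)"
```

```text
tool_pos: [0.5741, -0.2037, 0.108]
wrist_force: [0.3, 0.2, 0.1]
width: 0.0943
tool_pos: [0.5741, -0.2044, 0.1074]
wrist_force: [-0.1, -0.4, 0.6]
width: 0.0276
t 21.25 tcp [ 0.5741 -0.2044  0.1074] mm [ 0.4 -1.4  2. ] turn None F [-0.1 -0.4  0.6] w 0.0276 q [-0.44  0.26  1.37  0.    1.51 -0.31]
t 21.25 tcp [ 0.5741 -0.2044  0.1074] mm [ 96.7 -34.9   2. ] turn None F [-0.1 -0.4  0.6] w 0.0276 q [-0.44  0.26  1.37  0.    1.51 -0.31]
```

```bash

python3 -m creep '[[[0,-1.4,2,0],[0,0,0,0],[0,0,0,0]]]' 0| egrep 'pos|force|width'
python3 -m creep '[[[5,-2,0,0],[11,-4,0,0],[14,-5,0,0],[16,-6,0,0],[16,-6,0,0],[15,-5,0,0],[12,-4,0,0],[7,-2,0,0]]]'| egrep 'pos|force|width'
python3 -m creep '[[[0,0,0,0],[0,0,0,0]]]'| egrep 'pos|force|width'
python3 -m creep '[[[4,0,0,0],[5,0,0,0],[4,0,0,0],[0,0,0,0]]]'| egrep 'pos|force|width'
python3 -m creep '[[[2,0,0,0],[0,0,0,0]]]'| egrep 'pos|force|width'
python3 -m creep '[[[2,0,0,0],[0,0,0,0]]]'| egrep 'pos|force|width'
```

```text
tool_pos: [0.5733, -0.2043, 0.1068]
wrist_force: [0.2, -0.0, 6.5]
width: 0.0225
tool_pos: [0.5522, -0.1047, 0.1069]
wrist_force: [2.6, -2.7, 4.8]
width: 0.0222
tool_pos: [0.5521, -0.1036, 0.1068]
wrist_force: [2.1, 0.5, 5.9]
width: 0.0224
tool_pos: [0.5535, -0.0925, 0.1068]
wrist_force: [1.5, -2.5, 6.5]
width: 0.0227
tool_pos: [0.5536, -0.0925, 0.1068]
wrist_force: [0.7, -7.4, 5.6]
width: 0.0224
tool_pos: [0.5536, -0.0925, 0.1069]
wrist_force: [0.4, -11.1, 5.5]
width: 0.0223
```

```bash

python3 -m creep '[[[-5,0,0,0],[-6,0,0,0],[-5,0,0,0],[-1.8,0,0,0],[0,0,0,0],[0,0,0,0]]]'| egrep 'pos|force|width'
python3 -m creep '[[[0,-5,0,0],[0,-5,0,0],[0,-4,0,0],[0,0,0,0]]]'| egrep 'pos|force|width'
python3 -m creep '[[[0,-2,0,0],[0,0,0,0]]]'| egrep 'pos|force|width'
python3 -m creep '[[[0,-2,0,0],[0,0,0,0]]]'| egrep 'pos|force|width'
python3 -c "
from h import *
to(np.array([.5536,-.0925,.1054])-.012*PY)"
```

```text
tool_pos: [0.552, -0.104, 0.1068]
wrist_force: [1.8, 1.2, 6.9]
width: 0.0225
tool_pos: [0.5385, -0.1022, 0.1068]
wrist_force: [3.2, 2.1, 6.1]
width: 0.0222
tool_pos: [0.5385, -0.1022, 0.1069]
wrist_force: [8.6, 0.5, 3.3]
width: 0.022
tool_pos: [0.5385, -0.1022, 0.1069]
wrist_force: [14.3, 0.3, 0.6]
width: 0.0225
t 25.62 tcp [ 0.5385 -0.1022  0.1069] mm [-0.5 13.7  1.6] turn None F [14.3  0.3  0.6] w 0.0225 q [-0.29  0.11  1.54  0.    1.48 -0.17]
```

```bash

python3 -m creep '[[[-0.5,5,0,0],[0,6,0,0],[0,5,0,0],[0,1.3,0,0],[0,0,0,0],[0,0,0,0]]]'| egrep 'pos|force|width'
python3 -c "
from h import *
to([.5513,-.1043,.1068])"
```

```text
tool_pos: [0.5501, -0.104, 0.1068]
wrist_force: [-2.4, 2.9, 9.9]
width: 0.0223
t 26.38 tcp [ 0.5501 -0.104   0.1068] mm [-0.2  1.3 -0. ] turn None F [-2.4  2.9  9.9] w 0.0223 q [-0.29  0.15  1.5   0.    1.49 -0.16]
```

```bash

python3 -m creep '[[[0,1.5,-0.5,0],[0,0,0,0],[0,0,0,0]]]'| egrep 'pos|force|width'
python3 -c "
from h import *
to([.5513,-.1043,.1068])"
```

```text
tool_pos: [0.5511, -0.1041, 0.1068]
wrist_force: [-2.1, 3.4, 7.9]
width: 0.0223
t 26.75 tcp [ 0.5511 -0.1041  0.1068] mm [-0.2  0.2 -0. ] turn None F [-2.1  3.4  7.9] w 0.0223 q [-0.29  0.15  1.5   0.    1.5  -0.16]
```

```bash

python3 -m creep '[[[0,0,0,0],[0,0,0,0],[0,0,0,0],[0,0,-20,0],[0,0,-50,0],[0,0,-60,0],[0,0,-60,0],[0,0,-55,0]]]' 1 | egrep 'pos|force'
python3 -m creep '[[[42,-34,0,0],[42,-34,0,0],[43,-33,0,0],[0,0,0,0],[0,0,0,0],[0,0,0,0]]]' 0 | egrep 'pos|force|width'
python3 - <<'E'
from h import *
s=save('wrist','w4'); t=save('side','d4'); 
a=s['color'][100:260,280:560]; b=t['color'][200:275,330:440]
A=cv2.resize(a,(784,448),interpolation=cv2.INTER_CUBIC);cv2.imwrite('pics/w4b.png',A[:,:,::-1])
to([.467,.0345,.29],-7.5)
E
```

```text
tool_pos: [0.5515, -0.106, 0.3529]
wrist_force: [1.2, 0.2, -0.8]
tool_pos: [0.4682, 0.0317, 0.3503]
wrist_force: [-0.4, 0.4, 0.6]
width: 0.0377
t 28.6 tcp [0.4682 0.0318 0.3503] mm [ 2.6 -1.5 60.3] turn 0.12 F [-0.   0.1 -0.3] w 0.0293 q [-0.05 -0.07  1.25 -0.    1.97  0.08]
```

View pics/w4b.png

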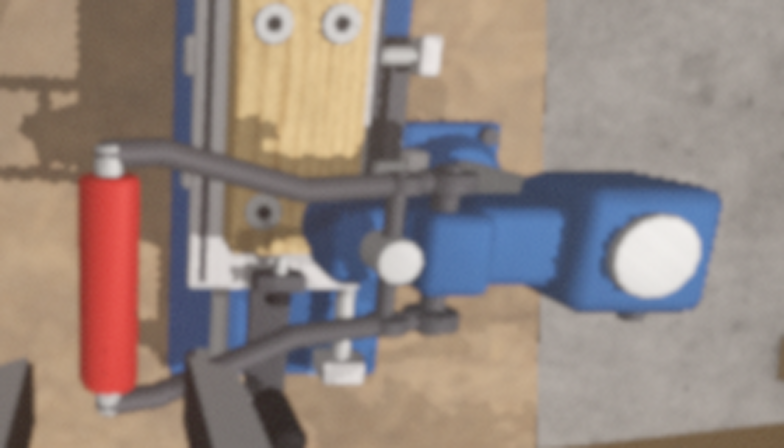

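In the crop, insert_a is at (273,23) and the right-hand home insert at (263,212). The ram top is at (400,261). I'll check insert_a's height and where insert_b should now be.

```bash

python3 - <<'E'
from h import *
s=dict(np.load('pics/w4.npz')); W=cloud(s)
P={}
for n,x,y,z in(('a',273,23,.1215),('homeL',342,23,.1215),('homeR',263,212,.1215),('ram',400,261,.228)):
    u,v=280+x/2.8,100+y/2.8; P[n]=onplane(s,u,v,z); 
    zz=W[int(v)-5:int(v)+6,int(u)-5:int(u)+6,2]
    print(n,P[n].round(4),'z top pct',np.percentile(zz,[20,50,80,95]).round(4))
print('b pred',P['a']+.034*PX-.096*PY,P['homeL']-.096*PY,P['homeR']+.034*PX)
E
python3 -m creep '[[[2.5,-1.5,40,0],[0,0,30,0],[0,0,5,0],[0,-2,8,0],[0,-2,10,0],[0,-1,10,0],[0,-1,10,0],[0,0,0,0]]]' 0 | egrep 'pos|force|width'
```

```text
a [0.5624 0.1187 0.1215] z top pct [0.1207 0.1217 0.1225 0.1237]
homeL [0.5967 0.1142 0.1215] z top pct [0.1211 0.1218 0.1225 0.1232]
homeR [0.5504 0.0233 0.1215] z top pct [0.1208 0.1217 0.1226 0.1232]
ram [0.585  0.0191 0.228 ] z top pct [0.2284 0.2288 0.2294 0.2298]
b pred [0.58356984 0.01903894 0.1215    ] [0.58417001 0.01905437 0.1215    ] [0.58409967 0.0188272  0.1215    ]
tool_pos: [0.4603, 0.0363, 0.2374]
wrist_force: [-3.0, 0.7, 2.9]
width: 0.0009
```

Insert_a is home: its top is at 0.1217, the same as the home inserts. Insert_b is within 1 mm of the ram axis, so I'll press it.

```bash

python3 -m creep '[[[0,0,10,0],[0,1,10,0],[0,1,8,0],[0,1,5,0],[0,1,6,0],[0,1,6,0],[0,1,6,0],[0,0,0,0]]]'| egrep 'pos|force'
python3 -m creep '[[[0,1,4,0],[0,1,4,0],[0,0,3,0],[0,0,3,0],[0,0,3,0],[0,0,0,0]]]'| egrep 'pos|force'
python3 -m creep '[[[0,0,2.5,0],[0,0,2.5,0],[0,0,0,0]]]'| egrep 'pos|force'
```

```text
tool_pos: [0.4662, 0.0356, 0.1875]
wrist_force: [-5.4, 0.4, 9.5]
tool_pos: [0.47, 0.0351, 0.1717]
wrist_force: [-3.1, 0.6, 11.1]
tool_pos: [0.4711, 0.035, 0.1677]
wrist_force: [-2.4, -0.4, 11.8]
```

```bash

python3 -m creep '[[[0,0,2.5,0],[0,0,0,0]]]'| egrep 'pos|force'
python3 -m creep '[[[0,0,3,0],[0,0,0,0]]]'| egrep 'pos|force'
python3 -m creep '[[[0,0,3,0],[0,0,0,0]]]'| egrep 'pos|force'
```

```text
tool_pos: [0.4712, 0.035, 0.1672]
wrist_force: [-4.7, -0.3, 18.5]
tool_pos: [0.4714, 0.0349, 0.1667]
wrist_force: [-7.3, 0.9, 27.0]
tool_pos: [0.4716, 0.0349, 0.1662]
wrist_force: [-11.7, 0.6, 36.4]
```

Same hard stop, at the same height as for insert_a. I'll release and move clear.

```bash

python3 -m creep '[[[0,-2,-15,0],[0,-3,-15,0],[0,-3,-15,0],[0,0,-15,0],[0,2,-15,0],[0,2,-20,0],[0,0,-30,0],[0,0,-40,0]]]'| egrep 'pos|force'
python3 -m creep '[[[-50,0,-15,0],[-50,0,0,0],[-50,0,0,0],[-30,0,0,0],[0,0,0,0],[0,0,0,0]]]'| egrep 'pos|force'
python3 - <<'E'
from h import *
t=save('scene','s5'); u=save('side','d5'); s=save('wrist','w5')
cv2.imwrite('pics/f.png',np.vstack([t['color'],u['color']])[:,:,::-1][:, :])
a=t['color'][100:400,100:460];b=u['color'][140:320,180:460]
r=lambda i,w:cv2.resize(i,(w,int(i.shape[0]*w/i.shape[1])),interpolation=cv2.INTER_CUBIC)
A,B=r(a,390),r(b,400); h=max(A.shape[0],B.shape[0]); c=np.zeros((h,790,3),np.uint8); c[:A.shape[0],:390]=A; c[:B.shape[0],390:]=B
cv2.imwrite('pics/f.png',c[:,:,::-1])
W=cloud(t); h=cv2.cvtColor(t['color'],cv2.COLOR_RGB2HSV).astype(int)
m=((h[...,0]<8)|(h[...,0]>172))&(h[...,1]>150)&(W[...,2]>.15)&(abs(W[...,0]-.5)<.1)&(abs(W[...,1])<.1); print('red',W[m].mean(0))
E
```

```text
tool_pos: [0.4632, 0.0357, 0.3202]
wrist_force: [-0.3, -0.0, 0.4]
tool_pos: [0.4415, -0.1421, 0.3358]
wrist_force: [0.8, 0.2, 0.2]
red [0.47487926 0.03139593 0.26455398]
```

View pics/f.png

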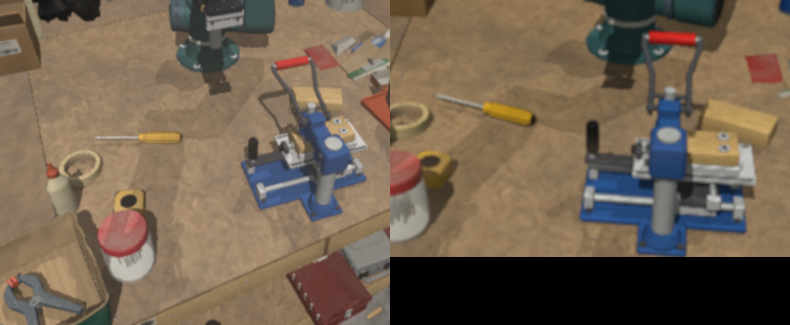

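The lever is up (grip z 0.2646, as at the start), the arm is clear, and the other items are where they were. I'll hand in.

```bash
python3 -c "
from h import *
print(get_obs()['time']); ticket.close_job()"
```

```text
34.375
the job is handed in; nothing more can be done
```

I pressed both proud inserts with the lever, insert_a first and then insert_b, and handed in at 34.4 s. I moved the table by its handle and set each position from the table's end stops.

- **Insert_a:** measured home afterwards. Its top is at z = 0.1217, the same as the two inserts that were already home.
- **Insert_b:** not seen after pressing, because it ended up hidden under the head. I take it as home because the lever went hard at the same tool height as for insert_a (z = 0.1662, at 36 N against 31 N).
- **Centring:** before each press the insert was within about 2 mm of the ram's axis (1 to 2 mm for insert_a, about 1 mm for insert_b), judged from the wrist camera and the end stops.
- **Disagreement:** my first estimate of the ram's position, from the fixed cameras, was about 5 mm too far from the robot. The end stops and the wrist camera agreed with each other, so I used those.
- **Lever:** it goes hard slightly lower than I expected (tool at 0.167 against about 0.175).
- **At the end:** the lever was up, with its grip at z = 0.2646 as at the start. The arm was clear, and the other things on the bench looked unmoved in the last picture.

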